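Park a record player's tonearm with its cue lever

TASK

The single has finished playing: park the tonearm of the record player. Raise the arm off the record by moving its cue lever all the way up, nudge the raised arm lightly outward until you feel it touch the tall outer cheek of its rest, and bring the lever gently all the way down again so that the arm settles in the rest. Never drag or set the stylus down on the way, do not force the delicate arm or lever against their stops, and leave the things lying beside the player where they are.

Things in the scene. Friction and masses are not known exactly. Their poses are not given: they have to be found in the camera images.
- turntable: compact record player, dark wooden plinth 280 (x) x 380 (y) x 75 mm high with its feet; fixed. Origin under its centre on the sideboard; +x to its rear, +y to its left, z up; all mm positions below are in this frame. Platter dia 250 with a 7-inch record (dia 175, top z 101) centred at (-5, 55)
- tonearm_pivot (a point): where the tonearm's swing and pitch axes cross, on the tube's axis, at (85, -110, 125); pillar and yoke reach 30 mm round it at the foot, 17 above, up to z 137; the counterweight (dia 42) lies 30 to 57 behind it
- tonearm_swing (a joint): tonearm turned about the vertical through its pivot, rad; 0 = lying straight to the front (-x) in the middle of its rest, grows as it swings in over the record (at the start 0.64 to 0.80). At -0.02 it touches the outer cheek. Turns almost freely
- tonearm (a joint): pitch of the tonearm about its pivot, rad; 0 = level (stylus on the record, or arm down in the rest), 0.07 to 0.11 = raised by the lift bar. The arm only lies on the lift bar by its weight
- headshell (a point): middle of the black headshell at the end of the arm, 54 long, 18 wide, 5 thick, turned 22 deg inward from the arm's line; the cartridge hangs under it down to the stylus 24 below. The point is 183 from the pivot, on the height of the axis of the arm tube. The tube, dia 9, runs straight from the pivot to 162 in front of it
- stylus (a point): tip of the stylus, 24 below the axis of the arm tube
- rest_post: the arm's rest: a 10 mm wide black fork on a steel post; origin at the foot of the post at (-15, -110, 75). 13 mm between the cheeks, outer cheek (-y) up to z 144.5, inner lip only to z 124; the raised arm passes about 7 mm above the lip but not over the outer cheek. If lowered short of the fork the arm hangs up on the lip
- rest_cradle (a point): centre of the arm tube when it lies in its rest, at (-15, -110, 125)
- cue_lever (a joint): cue lever at the right of the arm, pivoting about a y axis at (50, -163, 118.5), rad: 0 = lowered, the lever points to the front and 15 deg up; 1.05 = raised, 75 deg up. Both are firm stops. Stiff (about 2 N at its end) and stays where it is left; its axle carries the lift bar, 40 in front of the arm's pivot, that raises the arm
- lever_tip (a point): end of the cue lever, 64 from its pivot: a flat black finger pad 30 long, 16 wide, 6 thick on a steel rod of dia 6.4
- tape_roll: roll of brown tape lying on its side, 93 dia, 48 high, to the right of the player; loose; origin at the centre of its underside
- eraser: pencil rubber in a sleeve, 20 x 42 x 13, to the right of the player; loose; origin at the centre of its underside

How it is judged (in metres and radians):
On the way, in this order (a step that is already met when the one before it is completed fails the run):
1. the cue lever is fully up and the arm is raised, still over the record (value of joint cue_lever above 0.95 rad and z of stylus in the frame of turntable above 0.111 m and value of joint tonearm_swing above 0.55 rad), for 0.2 s.
2. the raised arm is held lightly against the outer cheek of the rest, above the fork (value of joint cue_lever above 0.85 rad and z of stylus in the frame of turntable above 0.109 m and value of joint tonearm_swing below 0 rad and contact force between tonearm and rest_post above 0.3 N), for 0.1 s.
At the end, for the whole second after the job is handed in: The cue lever is all the way down (within 0.12 rad of its lower stop) and the arm lies at rest in its fork: within 0.03 rad of the middle of the rest and not hung up on the lip (stylus less than 3.5 mm above its lowered height) (value of joint cue_lever below 0.12 rad and z of stylus in the frame of turntable below 0.1045 m and value of joint tonearm_swing between -0.03 and 0.03 rad and velocity of joint tonearm_swing between -0.05 and 0.05 rad/s and velocity of joint cue_lever between -0.05 and 0.05 rad/s); the robot touches nothing.
It fails at once if the stylus is dragged across the record or set down between its groove and the rest (value of joint tonearm_swing between 0.06 and 0.6 rad and z of stylus in the frame of turntable below 0.105 m).
It fails at once if the delicate tonearm is pushed with more than 6 N (contact force between any of the fingers, the arm and tonearm above 6 N).
It fails at once if the cue lever is forced with more than 20 N (contact force between any of the fingers, the arm and cue_lever above 20 N).
It fails at once if the lever is let down with a slam (faster than 3 rad/s) (velocity of joint cue_lever below -3 rad/s).
It fails at once if a thing beside the player is moved by more than 15 mm (distance of any of tape_roll, eraser from where it was at the start of the episode above 0.015 m).
It also fails if it takes over 67 s, if anything falls off the work surface, if the arm or the gripper's body presses on something with over 40 N, if the wrist force passes 120 N, or if a joint passes its speed limit or range.

ROBOT

A 7-joint arm with a two-finger parallel gripper is mounted at the origin on a cart in front of the work surface, level with it; the furniture and walls round the work are solid. World frame = base frame: x ahead of the robot, y to its left, z up, the work surface at z = 0. Lengths are in m, angles in degrees, forces in N, time in s.
With the tool pointing down it reaches from about 0.425 to 0.875 m from the base axis. Payload 4.7 kg.
Tool frame: the origin (TCP) lies on the centre line of the jaws, within the pads' length; the fingertips stand 17 mm ahead of it and the grasp point (between the pads) lies 2 mm behind it; z points along the fingers, y is the line along which they close (so a half turn about z gives the same grasp; the last joint's range is limited). The gripper opens to 87 mm and grips with 3 to 60 N. Pads are 19 mm wide; open, the fingers measure 117 mm over their backs; the gripper's body (75 mm by 190 mm) begins 51 mm behind the grasp point.
Start: joints at [75.636, 18.392, -4.016, 83.108, 1.295, 78.541, -3.26], TCP at [0.17, -0.627, 0.24] pointing down, gripper open.
Joint ranges: [-163.93, 163.93], [-17.29, 119.83], [-79.2, 71.16], [3.27, 140.29], [-89.18, 269.18], [5.43, 117.66], [-154.24, 154.24]. Speed limits (degrees/s): [147.25, 147.25, 180, 180, 180, 180, 180].

INTERFACE

Orientations are given as [roll, pitch, yaw] about the fixed x, y, z axes, in that order (R = Rz(yaw) Ry(pitch) Rx(roll)).
In Python, from cell import env, read_camera gives the robot as it stands.
- The arm moves only by the shell command python3 -m jog 'ROWS' [FORCE]. ROWS is JSON, a list of rows, each a list of 5 numbers: the opening, from 0 (shut) to 1 (fully open), then the shift along the tool's x, y, z each as a share of 0.02 m, from -1 to 1, then the turn about the tool's z as a share of 45 degrees, from -1 to 1. In form: [[gripper, x, y, z, yaw], ...]. A call has 1 to 12 rows; each row shifts and turns the commanded pose from where the row before left it, along the tool's axes as they then stand; what a row does not reach is not made up. A row lasts 1/12 s, in which the tool goes at most 41.7 mm and 7.16 degrees, less where a joint would pass 70% of its speed; a pose out of reach is approached as far as the arm can. A call with a number of a shift or a turn outside -1 to 1 is refused whole. A call with a gripper value outside its range is refused whole. The fingers move at their own pace and stop on an object; FORCE is the grip in N (left out, the last holds). Time passes only in rows, so rows that do not move let the fingers close. It gives the time, the measured TCP pose, the force, the opening and the grip force at its end, in the units of the state.
- env.get_obs(): the state, without advancing time (a new reading comes with each control period).
- read_camera(name): name is "scene" or "top"; returns a dict with "color" (420x560x3 uint8, red, green, blue), "range_z" (420x560 float32, m along the optical axis (not along the pixel's ray), 0 where there is no reading), "mtx" (3x3 intrinsics, pixels), "k1" (the pictures are not rectified: a ray, as slopes to the right and down, at radius r is drawn at 1 + k1 r^2 times it, then the intrinsics apply), "world_from_camera" (4x4, takes a point from camera to world coordinates). Camera axes: x right, y down, z forward; pixel columns grow to the right and rows downward; lengths in m; the calibration is good to about 2 mm. A picture is of the moment at which its call begins.
- env.sign_off(): hands the job in; it is judged then, once.
The state is a dict: "time_s": time; "qpos": joint angles; "joint_velocities": joint speeds; "effort": joint torques, N m; "tool_pos": TCP position; "tool_rot": TCP orientation; "force": force on the tool from outside, world axes, zero at the start; "wrist_torque": the same for the moment, N m; "grip_width": finger opening in m; "grasp_force": force on a finger pad.
Only numpy, scipy, OpenCV 4.12 (cv2) and the standard library are available. Lean on these libraries where they do the work, as an engineer would, in place of code of your own. Each camera call takes 0.05 s, during which the arm holds its last target. There are 200 camera calls.

## Working session

There is one attempt and no reset: what is moved stays moved. The work goes in short steps, Python scripts to look and compute and a shell command to move; the robot and the scene stay as the last step left them, time stands still between calls to the robot, and variables do not carry over. Pictures are saved under pics/ and viewed, at most 10 in all, crops included, and the job is handed in when it is done.

```bash
mkdir -p pics; ls; python3 - <<'E'
from cell import env, read_camera
import cv2,numpy as np
for n in ["scene","top"]:
    d=read_camera(n); cv2.imwrite(f"pics/{n}0.png",d["color"][:,:,::-1])
    np.savez(f"{n}0.npz",**d)
    print(n,d["mtx"].round(1).tolist(),d["k1"],d["world_from_camera"].round(3).tolist())
o=env.get_obs();print(o)
E
```

```text
pics
scene [[458.5, 0.0, 279.0], [0.0, 458.5, 210.5], [0.0, 0.0, 1.0]] -0.07581659522370343 [[0.901, -0.261, 0.346, 0.247], [-0.433, -0.58, 0.69, -0.499], [0.021, -0.772, -0.635, 0.642], [0.0, 0.0, 0.0, 1.0]]
top [[539.5, 0.0, 280.5], [0.0, 539.5, 204.5], [0.0, 0.0, 1.0]] -0.14664278896088528 [[-0.03, -0.997, 0.073, 0.482], [-1.0, 0.03, -0.004, 0.099], [0.001, -0.073, -0.997, 1.18], [0.0, 0.0, 0.0, 1.0]]
{'time_s': 0.1, 'qpos': array([75.63516906, 18.43608427, -4.01740975, 83.16681839,  1.29402249,
       78.5410569 , -3.25884137]), 'joint_velocities': array([ 0.08214944, -0.07200905, -0.03108351, -0.24525283, -0.10403221,
       -0.02225236, -0.0299423 ]), 'effort': array([ 9.09654500e-05, -4.92570877e+01, -4.05569337e-01, -3.13398635e+01,
       -6.39704615e-02,  3.94826999e-02,  8.21464027e-05]), 'tool_pos': array([ 0.1699829 , -0.62690362,  0.23856628]), 'tool_rot': array([-1.79901225e+02,  3.84559009e-03,  1.51771507e+01]), 'force': array([ 0.09626144,  0.3848132 , -0.25866854]), 'wrist_torque': array([-0.01940696, -0.04108417,  0.01875466]), 'grasp_force': 0.0, 'grip_width': 0.08722464606856188}
```

View pics/scene0.png

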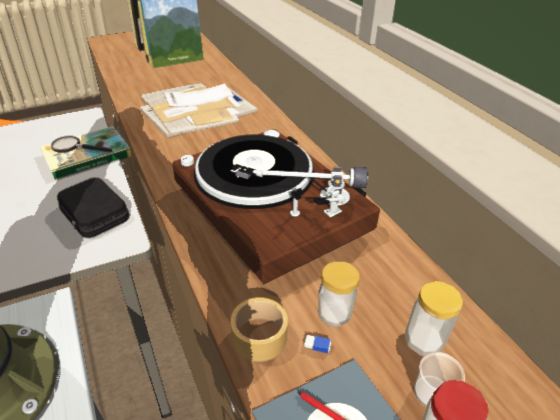

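View pics/top0.png

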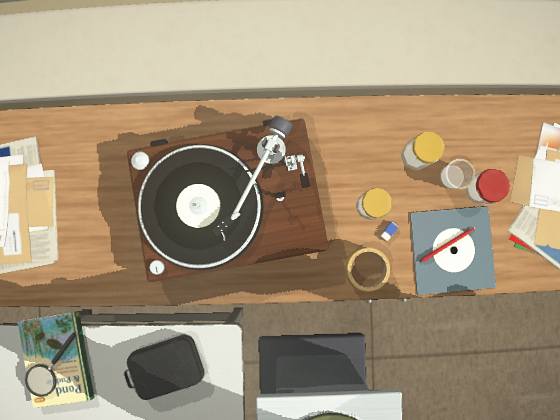

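```bash
cat > h.py <<'E'
import numpy as np,cv2
def rays(d,px):
    s=cv2.undistortPoints(np.float64(px).reshape(-1,1,2),d["mtx"],np.array([float(d["k1"]),0,0,0])).reshape(-1,2)
    return np.c_[s,np.ones(len(s))]
def cloud(d):
    h,w=d["range_z"].shape; v,u=np.mgrid[:h,:w]
    r=rays(d,np.c_[u.ravel(),v.ravel()])*d["range_z"].reshape(-1,1)
    T=d["world_from_camera"]; P=r@T[:3,:3].T+T[:3,3]; P[d["range_z"].ravel()==0]=np.nan
    return P.reshape(h,w,3)
def plane(d,px,z):
    T=d["world_from_camera"]; r=rays(d,px)@T[:3,:3].T; return T[:3,3]+r*((z-T[2,3])/r[:,2:])
E
python3 - <<'E'
from h import *
for n in ["scene","top"]:
    d=np.load(n+"0.npz"); P=cloud(d)
    x,y,z=P[...,0],P[...,1],P[...,2]
    t=(z<.01)&(z>-.01)&(x>.4)&(x<.8)&(abs(y)<.5); print(n,"table z",np.nanmedian(z[t]))
    m=((z>.066)&(z<.084)&(x>.3)&(x<.85)&(y>-.25)&(y<.45)).astype(np.uint8)
    m=cv2.morphologyEx(m,cv2.MORPH_OPEN,np.ones((3,3)))
    k,l,st,c=cv2.connectedComponentsWithStats(m); i=1+st[1:,4].argmax()
    Q=P[l==i]; print(np.median(Q[:,2]),cv2.minAreaRect(Q[:,:2].astype(np.float32)))
    # platter/record
    hsv=cv2.cvtColor(d["color"],cv2.COLOR_RGB2HSV)
    R=(z>.09)&(z<.11)&(x>.35)&(x<.75)&(y>0)&(y<.4); Q=P[R]; print("platter",cv2.minEnclosingCircle(Q[:,:2].astype(np.float32)),np.median(Q[:,2]))
    # high things on the player
    H=(z>.118)&(z<.2)&(x>.4)&(x<.85)&(y>-.1)&(y<.35)
    v,u=np.nonzero(H)
    np.savetxt(n+"_hi.txt",np.c_[u,v,P[H]],fmt="%.3f"); print(len(u))
    for nm,g in dict(yel=(hsv[...,0]>18)&(hsv[...,0]<30)&(hsv[...,1]>150),blue=(hsv[...,0]>105)&(hsv[...,0]<125)&(hsv[...,1]>150)).items():
        k,l,st,c=cv2.connectedComponentsWithStats(g.astype(np.uint8))
        for j in range(1,k):
            if st[j,4]>30: q=P[l==j]; print(nm,c[j].round(),st[j,4],np.nanmedian(q,0).round(3))
    # things right of the player
    for lo,hi in((.03,.3),):
        B=((z>.008)&(x>.3)&(x<.9)&(y>-.6)&(y<-.1)).astype(np.uint8)
        k,l,st,c=cv2.connectedComponentsWithStats(B)
        for j in range(1,k):
            if st[j,4]>60: q=P[l==j]; print("obj",c[j].round(),np.nanmin(q,0).round(3),np.nanmax(q,0).round(3))
E
```

```text
scene table z 0.0010802355446647427
0.07591399968594043 ((0.5816860198974609, 0.20635488629341125), (0.2885117828845978, 0.3806403875350952), 8.83256721496582)
platter ((0.5699023604393005, 0.22418801486492157), 0.18721146881580353) 0.0999352961564155
1480
yel [340. 276.] 898 [ 0.557 -0.102  0.105]
yel [440. 299.] 1181 [ 0.665 -0.212  0.114]
blue [321. 348.] 65 [ 0.503 -0.153  0.009]
obj [520. 200.] [ 0.757 -0.3    0.219] [ 0.9   -0.1    0.248]
obj [339. 298.] [ 0.527 -0.131  0.008] [ 0.588 -0.1    0.108]
obj [441. 356.] [ 0.553 -0.379  0.008] [ 0.701 -0.178  0.117]
obj [263. 344.] [ 0.381 -0.132  0.008] [ 0.465 -0.1    0.051]
obj [318. 342.] [ 0.482 -0.161  0.008] [ 0.524 -0.122  0.016]
obj [320. 406.] [ 0.433 -0.271  0.009] [ 0.475 -0.205  0.019]
top table z 0.0008222336356027427
0.0755646707875306 ((0.5778565406799316, 0.20746423304080963), (0.28058549761772156, 0.38027140498161316), 8.768702507019043)
platter ((0.5672977566719055, 0.23404251039028168), 0.18264950811862946) 0.09973160134804426
1577
yel [427. 147.] 688 [ 0.669 -0.205  0.114]
yel [376. 202.] 77 [ 0.56  -0.094  0.105]
yel [369. 212.] 38 [ 0.538 -0.08   0.104]
blue [  4. 152.] 51 [0.708 0.721 0.012]
obj [471.  50.] [ 0.758 -0.45   0.221] [ 0.9   -0.1    0.251]
obj [423. 150.] [ 0.636 -0.24   0.008] [ 0.702 -0.173  0.12 ]
obj [538. 205.] [ 0.406 -0.548  0.008] [ 0.682 -0.407  0.031]
obj [479. 183.] [ 0.554 -0.383  0.008] [ 0.651 -0.257  0.101]
obj [384. 202.] [ 0.53  -0.131  0.01 ] [ 0.598 -0.1    0.112]
obj [389. 231.] [ 0.484 -0.158  0.008] [ 0.523 -0.119  0.018]
obj [445. 245.] [ 0.435 -0.33   0.008] [ 0.503 -0.203  0.02 ]
obj [382. 269.] [ 0.384 -0.129  0.008] [ 0.466 -0.1    0.053]
```

```bash
cat >> h.py <<'E'
O=np.array([.579,.207,0]); YAW=np.radians(8.77)
Rt=np.array([[np.cos(YAW),-np.sin(YAW),0],[np.sin(YAW),np.cos(YAW),0],[0,0,1]])
def w(p): return O+Rt@(np.array(p)/1000)
def proj(d,p):
    T=np.linalg.inv(d["world_from_camera"]); c=T[:3,:3]@p+T[:3,3]; s=c[:2]/c[2]; s=s*(1+float(d["k1"])*(s@s)); return d["mtx"][:2,:2]@s+d["mtx"][:2,2]
E
python3 - <<'E'
from h import *
pts=dict(piv=(85,-110,125),spin=(-5,55,101),cr=(-15,-110,144),lp=(50,-163,118.5),tip=(50-61.8,-163,118.5+16.6),c1=(-140,-190,75),c2=(140,-190,75))
ims=[]
for n,(u0,v0) in dict(scene=(225,150),top=(210,105)).items():
    d=np.load(n+"0.npz"); im=d["color"][v0:v0+150,u0:u0+130,::-1].copy(); im=cv2.resize(im,None,fx=3.07,fy=3.07,interpolation=cv2.INTER_CUBIC)
    for k,p in pts.items():
        q=proj(d,w(p)); print(n,k,q.round(1)); q=(q-[u0,v0])*3.07; cv2.drawMarker(im,tuple(int(a) for a in q),(0,255,0),0,8,1)
    ims.append(im)
cv2.imwrite("pics/ov.png",np.hstack(ims)); print(ims[0].shape)
for n in ["scene","top"]:
    a=np.loadtxt(n+"_hi.txt"); L=(a[:,2:]-O)@Rt*1000
    # near the lever
    m=(L[:,1]<-140)&(L[:,1]>-190)&(L[:,0]>-60); q=L[m]; print(n,m.sum(),q.min(0).round() if m.any() else "",q.max(0).round() if m.any() else "")
    m=(L[:,0]<45)&(L[:,1]>-105)&(L[:,2]<145)&(L[:,0]>-90);q=L[m]; f=np.polyfit(q[:,0]-85,q[:,1]+110,1); print("tube swing",m.sum(),np.degrees(np.arctan(-f[0]))*np.pi/180,f, np.median(np.arctan2(q[:,1]+110,85-q[:,0])),q[:,2].mean())
E
```

```text
scene piv [337.2 176.3]
scene spin [254.  161.2]
scene cr [296.6 184.8]
scene lp [340.8 198.8]
scene tip [315.4 203.1]
scene c1 [263.2 264.5]
scene c2 [381.9 208. ]
top piv [270.7 144.3]
top spin [198.3 204.9]
top cr [279.9 192.8]
top lp [300.2 157.2]
top tip [306.4 186.7]
top c1 [329.5 248.8]
top c2 [304.1 116.4]
(460, 399, 3)
scene 438 [ -12. -172.  118.] [ 129. -140.  150.]
tube swing 507 0.716962077076897 [ -0.87170733 -13.00543147] 0.6362102212270124 126.86193293885601
top 365 [ -13. -171.  118.] [ 131. -140.  149.]
tube swing 588 0.7242435115133368 [-0.88460382 -9.0691209 ] 0.6730320356023825 127.5578231292517
```

View pics/ov.png

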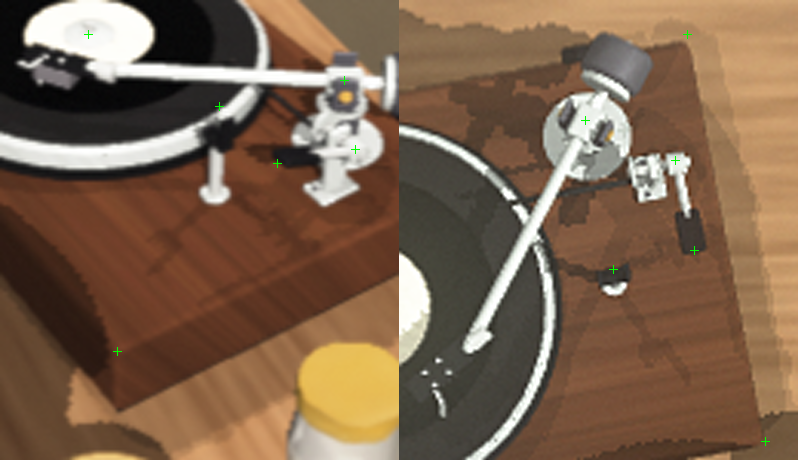

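```bash
python3 -m jog '[[0.4,0,0,0,0.142],[0.4,0.88,-1,0,0],[0.4,0.88,-1,0,0],[0.4,0.88,-1,0,0],[0.4,0.88,-1,0,0],[0.4,0.88,-1,0,0],[0.4,0.88,-1,0,0],[0.4,0.88,-1,0,0],[0.4,0.88,-1,0,0],[0.4,0.88,-1,0,0],[0.4,0.88,-1,0,0],[0.4,0,0,0,0]]' 4
```

```text
time_s: 1.1
tool_pos: [0.3175, -0.3975, 0.2395]
tool_rot: [-179.9, -0.1, 9.3]
force: [0.3, -0.1, 0.6]
grip_width: 0.0349
grasp_force: 0.0
```

```bash
python3 -m jog '[[0.4,0.88,-1,0,0],[0.4,0.88,-1,0,0],[0.4,0.88,-1,0,0],[0.4,0.88,-1,0,0],[0.4,0.88,-1,0,0],[0.4,0.88,-1,0,0],[0.4,0.88,-1,0,0],[0.4,0.88,-1,0,0],[0.4,0.88,-1,0,0],[0.4,0.88,-1,0,0],[0.4,0.88,-1,0,0]]'
python3 -m jog '[[0.4,0.88,-1,0,0],[0.4,0.88,-1,0,0],[0.4,0.88,-1,0,0],[0.4,0.88,-1,0,0],[0.4,0.88,-1,0,0],[0.4,0.88,-1,0,0],[0.4,0.88,-1,0,0],[0.4,0.6,-0.7,0,0],[0.4,0,0,0,0],[0.4,0,0,0,0]]'
cat > g.py <<'E'
# delta in tool axes to turntable-frame target (mm)
import sys
from h import *
from cell import env
o=env.get_obs(); t=np.array([float(a) for a in sys.argv[1:4]])
c=Rt.T@(o["tool_pos"]-O)*1000; y=np.radians(o["tool_rot"][2])-YAW; d=t-c
print("now",c.round(1),"yawoff",np.degrees(y).round(2),"tool shares",((np.array([np.cos(y)*d[0]+np.sin(y)*d[1],np.sin(y)*d[0]-np.cos(y)*d[1],-d[2]]))/20).round(3))
print(o["tool_rot"].round(2),o["force"].round(2),o["grip_width"],o["time_s"])
E
python3 g.py -3 -163 131
```

```text
time_s: 2.02
tool_pos: [0.4715, -0.155, 0.2393]
tool_rot: [180.0, 0.0, 8.8]
force: [0.3, 0.1, 0.9]
grip_width: 0.0346
grasp_force: 0.0
time_s: 2.85
tool_pos: [0.5812, 0.0178, 0.2389]
tool_rot: [-180.0, 0.1, 8.9]
force: [-0.5, -0.9, -0.2]
grip_width: 0.0348
grasp_force: 0.0
now [ -26.7 -187.4  238.9] yawoff 0.15 tool shares [ 1.186 -1.215  5.394]
[-1.7996e+02  7.0000e-02  8.9200e+00] [-0.53 -0.89 -0.21] 0.03484070299323277 2.85
```

```bash
python3 -m jog '[[0.4,0.6,-0.6,0,0],[0.4,0.58,-0.6,0,0],[0.4,0,0,1,0],[0.4,0,0,1,0],[0.4,0,0,1,0],[0.4,0,0,0,0],[0.4,0,0,0,0]]'
python3 g.py -3 -163 131
python3 - <<'E'
from cell import read_camera
import cv2,numpy as np
a=read_camera("scene")["color"][110:260,230:400,::-1];b=read_camera("top")["color"][80:230,220:390,::-1]
cv2.imwrite("pics/a1.png",cv2.resize(np.hstack([a,b]),None,fx=2.35,fy=2.35,interpolation=cv2.INTER_CUBIC))
E
```

```text
time_s: 3.43
tool_pos: [0.6, 0.0423, 0.1786]
tool_rot: [180.0, 0.2, 8.7]
force: [1.2, -0.4, 0.8]
grip_width: 0.035
grasp_force: 0.0
now [  -4.3 -166.   178.6] yawoff -0.11 tool shares [ 0.067 -0.15   2.382]
[1.7996e+02 1.7000e-01 8.6600e+00] [ 1.15 -0.41  0.84] 0.0350242287675777 3.4333
```

View pics/a1.png

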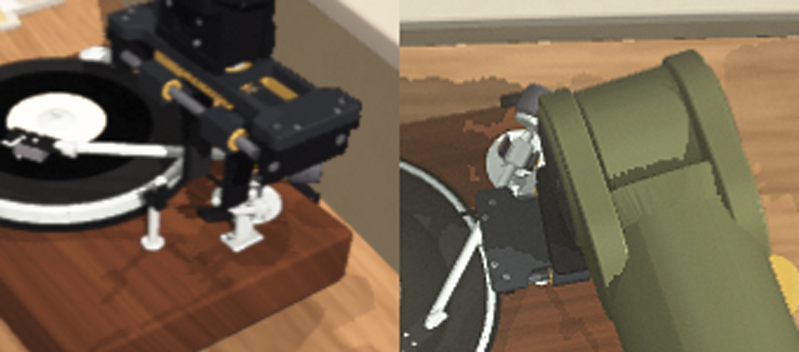

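The scene view (left) shows the fingers straddling just above the black lever pad (crop about (215,205)), clear of the rest post (150,195). The top view is covered by the wrist.

```bash
python3 -m jog '[[0.4,0.07,-0.15,0,0],[0.4,0,0,0.8,0],[0.4,0,0,0.8,0],[0.4,0,0,0.78,0],[0.4,0,0,0,0],[0.4,0,0,0,0]]'
python3 g.py -3 -163 131
python3 -m jog '[[0.25,0,0,0,0],[0.2,0,0,0,0],[0.1,0,0,0,0],[0.1,0,0,0,0],[0.1,0,0,0,0],[0.1,0,0,0,0]]' 4
python3 g.py -3 -163 131
```

```text
time_s: 4.03
tool_pos: [0.602, 0.0476, 0.1324]
tool_rot: [-180.0, 0.0, 8.8]
force: [-0.0, -0.2, 0.7]
grip_width: 0.035
grasp_force: 0.0
now [  -1.6 -161.1  132.4] yawoff 0.02 tool shares [-0.07   0.097  0.07 ]
[-1.80e+02  1.00e-02  8.79e+00] [-0.03 -0.18  0.65] 0.03500577958097771 4.0333
time_s: 4.53
tool_pos: [0.6028, 0.0458, 0.1327]
tool_rot: [179.9, -0.1, 8.7]
force: [0.6, -4.1, 2.8]
grip_width: 0.0158
grasp_force: 4.0
now [  -1.1 -162.9  132.7] yawoff -0.06 tool shares [-0.095  0.005  0.086]
[ 1.7987e+02 -8.0000e-02  8.7100e+00] [ 0.59 -4.09  2.82] 0.015806732325618075 4.5333
```

```bash
python3 -m jog '[[0.1,0,0.09,0,0],[0.1,0.08,0,-0.22,0],[0.1,0.1,0,-0.212,0],[0.1,0.117,0,-0.202,0],[0.1,0.134,0,-0.191,0],[0.1,0.151,0,-0.179,0],[0.1,0.166,0,-0.165,0],[0.1,0,0,0,0]]' 6
python3 g.py 16.9 -163 156
python3 - <<'E'
from cell import read_camera
import cv2,numpy as np
a=read_camera("scene")["color"][110:260,230:400,::-1]
cv2.imwrite("pics/a2.png",cv2.resize(a,None,fx=3.5,fy=3.5,interpolation=cv2.INTER_CUBIC))
E
```

```text
time_s: 5.2
tool_pos: [0.6175, 0.0479, 0.1561]
tool_rot: [180.0, -0.0, 8.8]
force: [-2.4, -2.9, 2.7]
grip_width: 0.0161
grasp_force: 6.0
now [  13.8 -163.1  156.1] yawoff 0.0 tool shares [ 0.157 -0.004  0.006]
[179.98  -0.     8.77] [-2.43 -2.91  2.7 ] 0.01606161293576349 5.2
```

View pics/a2.png

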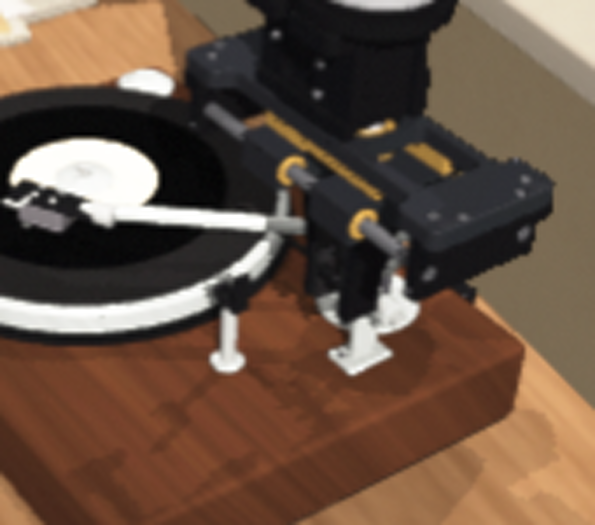

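The scene crop shows the fingers still closed on the lever beside the post (near (370,285)), the arm unmoved over the record, and the grip width holding at 16 mm, so the lever is following.

```bash
python3 -m jog '[[0.1,0.179,0,-0.15,0],[0.1,0.192,0,-0.134,0],[0.1,0.203,0,-0.117,0],[0.1,0.212,0,-0.098,0],[0.1,0.22,0,-0.08,0],[0.1,0.226,0,-0.06,0],[0.1,0.05,0,0,0],[0.1,0,0,0,0]]'
python3 g.py 38.5 -163 169
python3 - <<'E'
from h import *
from cell import read_camera
d=read_camera("scene"); P=(cloud(d)-O)@Rt*1000; np.save("c1.npy",P)
L=P.reshape(-1,3); m=(L[:,0]<0)&(L[:,0]>-40)&(L[:,1]>-100)&(L[:,1]<40)&(L[:,2]>112)&(L[:,2]<150); q=L[m]
print(m.sum(),q[:,2].max(),np.percentile(q[:,2],50))
cv2.imwrite("pics/a3.png",cv2.resize(d["color"][110:260,230:400,::-1],None,fx=3.5,fy=3.5,interpolation=cv2.INTER_CUBIC))
E
```

```text
time_s: 5.92
tool_pos: [0.6434, 0.0519, 0.1688]
tool_rot: [180.0, -0.1, 8.8]
force: [-1.1, -3.1, 1.8]
grip_width: 0.0159
grasp_force: 6.0
now [  40.  -163.1  168.8] yawoff 0.01 tool shares [-0.076 -0.004 -0.008]
[ 1.7999e+02 -1.2000e-01  8.7800e+00] [-1.15 -3.11  1.83] 0.015860003363250445 5.9167
130 146.1825923187769 138.99950297443442
```

View pics/a3.png

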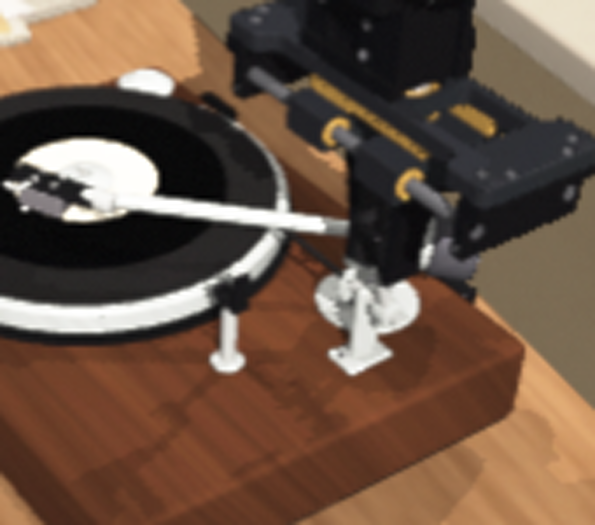

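The arm is now visibly raised: the headshell, at about (50,195), has lifted off its shadow. I'll nudge the lever gently onto its stop, then release it.

```bash
python3 -m jog '[[0.1,0.12,0,0,0],[0.1,0.1,0,0,0],[0.1,0,0,0,0],[0.1,0,0,0,0]]'
python3 g.py 38.5 -163 169
python3 -m jog '[[0.1,-0.1,0,0,0],[0.4,0,0,0,0],[0.4,0,0,0,0],[0.4,0,0,0,0],[0.4,0,0,-1,0],[0.4,0,0,-1,0],[0.4,0,0,-1,0],[0.4,0,0,0,0]]'
python3 g.py -12.7 -24.3 138
python3 - <<'E'
from h import *
from cell import read_camera
d=read_camera("scene"); P=(cloud(d)-O)@Rt*1000; np.savez("s2.npz",**d)
L=P.reshape(-1,3); m=(L[:,1]<-152)&(L[:,1]>-175)&(L[:,0]>0)&(L[:,0]<65)&(L[:,2]>135)&(L[:,2]<188); print("lever",L[m][:20].round(),L[m].min(0),L[m].max(0))
m=(L[:,0]<40)&(L[:,0]>-60)&(L[:,1]>-100)&(L[:,1]<40)&(L[:,2]>120)&(L[:,2]<152); q=L[m]
r=np.hypot(q[:,0]-85,q[:,1]+110)
print(m.sum(),"swing",np.median(np.arctan2(q[:,1]+110,85-q[:,0])),"pitch fit",np.polyfit(r,q[:,2],1), np.polyfit(85-q[:,0],q[:,1]+110,1))
cv2.imwrite("pics/a4.png",cv2.resize(d["color"][110:260,230:400,::-1],None,fx=3.5,fy=3.5,interpolation=cv2.INTER_CUBIC))
E
```

```text
time_s: 6.3
tool_pos: [0.6471, 0.0525, 0.1688]
tool_rot: [180.0, -0.1, 8.8]
force: [-3.3, -3.6, 4.9]
grip_width: 0.0162
grasp_force: 6.0
now [  43.7 -163.1  168.8] yawoff 0.01 tool shares [-0.261 -0.004 -0.008]
[ 1.7997e+02 -7.0000e-02  8.7800e+00] [-3.28 -3.62  4.94] 0.016248681123002647 6.3
time_s: 6.97
tool_pos: [0.6466, 0.0541, 0.2324]
tool_rot: [-180.0, -0.4, 8.8]
force: [0.4, 0.1, 1.0]
grip_width: 0.0345
grasp_force: 0.0
now [  43.5 -161.4  232.4] yawoff 0.08 tool shares [-2.801 -6.859  4.719]
[-179.95   -0.4     8.85] [0.43 0.08 1.03] 0.0345437395576801 6.9667
lever [[  29. -156.  181.]
 [  30. -157.  181.]
 [  31. -159.  181.]
 [  28. -158.  180.]
 [  28. -160.  181.]
 [  29. -161.  182.]
 [  32. -161.  180.]
 [  29. -156.  177.]
 [  29. -160.  179.]
 [  30. -161.  179.]
 [  29. -164.  181.]
 [  30. -166.  182.]
 [  31. -167.  182.]
 [  29. -157.  175.]
 [  29. -160.  177.]
 [  27. -164.  180.]
 [  30. -164.  179.]
 [  30. -166.  180.]
 [  31. -168.  181.]
 [  33. -168.  180.]] [  26.77772512 -171.58478197  136.93519406] [  44.10022017 -155.69917013  182.31659077]
424 swing 0.6522378091610062 pitch fit [5.42866230e-02 1.31260772e+02] [  0.91143734 -13.21089164]
```

View pics/a4.png

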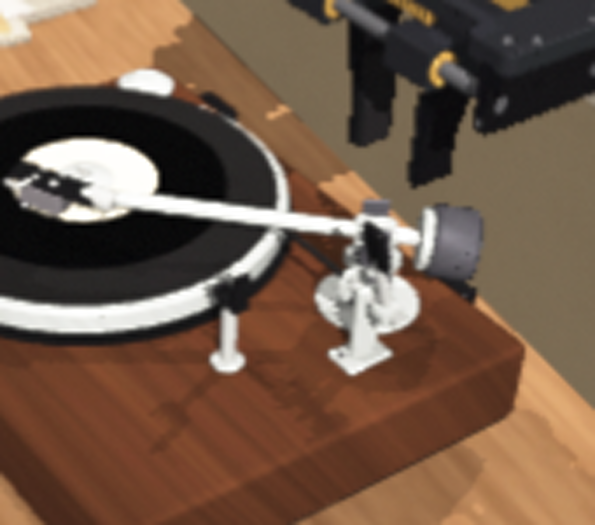

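The lever is up: the black pad stands near (376,240) with its top at z≈181 mm, and the arm is raised, still over the record. Next I'll get the swing angle by ray casting the tube end.

```bash
python3 - <<'E'
from h import *
d=np.load("top0.npz")
for px in [(235.7,216.7),(250,187)]:
    p=Rt.T@(plane(d,[px],.127)[0]-O)*1000; print(p,np.arctan2(p[1]+110,85-p[0]),np.hypot(p[1]+110,85-p[0]))
# white tube pixels between the two, ray cast onto the tube plane
m=(d["color"].min(2)>170); v,u=np.nonzero(m); L=(plane(d,np.c_[u,v],.127)-O)@Rt*1000
r=np.hypot(L[:,0]-85,L[:,1]+110);a=np.arctan2(L[:,1]+110,85-L[:,0])
for lo,hi in((60,80),(80,100),(100,125),(125,150)):
    k=(r>lo)&(r<hi)&(a>.55)&(a<.85); print(lo,k.sum(),np.median(a[k]).round(3),np.percentile(a[k],[5,95]).round(3))
s=np.load("s2.npz"); m=(s["color"].min(2)>170); v,u=np.nonzero(m); L=(plane(s,np.c_[u,v],.136)-O)@Rt*1000
r=np.hypot(L[:,0]-85,L[:,1]+110);a=np.arctan2(L[:,1]+110,85-L[:,0])
for lo,hi in((60,80),(80,100),(100,125),(125,150)):
    k=(r>lo)&(r<hi)&(a>.55)&(a<.85); print("s",lo,k.sum(),np.median(a[k]).round(3))
E
```

```text
[-43.74345076 -16.81666663 127.        ] 0.6265151850891936 158.92768711520299
[  8.58578678 -54.72052196 127.        ] 0.626270982271448 94.31305675311263
60 54 0.675 [0.608 0.809]
80 48 0.645 [0.574 0.693]
100 50 0.656 [0.624 0.687]
125 53 0.656 [0.631 0.682]
s 60 38 0.607
s 80 42 0.638
s 100 55 0.676
s 125 109 0.727
```

```bash
python3 g.py -26 -24.7 170; python3 -m jog '[[0.6,-0.55,-1,0,0],[0.6,-0.55,-1,0,0],[0.6,-0.55,-1,0,0],[0.6,-0.55,-1,0,0],[0.6,-0.55,-1,0,0],[0.6,-0.55,-1,0,0],[0.6,-0.18,-0.84,0,0],[0.6,0,0,1,0],[0.6,0,0,1,0],[0.6,0,0,1,0],[0.6,0,0,0,0],[0.6,0,0,0,0]]'; python3 g.py -26 -24.7 145
python3 - <<'E'
from cell import read_camera
import cv2,numpy as np
a=read_camera("scene")["color"][90:240,200:370,::-1];b=read_camera("top")["color"][120:270,170:340,::-1]
cv2.imwrite("pics/a5.png",cv2.resize(np.hstack([a,b]),None,fx=2.35,fy=2.35,interpolation=cv2.INTER_CUBIC))
E
```

```text
now [  42.7 -161.6  230.3] yawoff 0.08 tool shares [-3.425 -6.85   3.015]
[-179.96   -0.25    8.85] [ 0.32  0.4  -0.02] 0.03463515982105867 7.0167
time_s: 8.02
tool_pos: [0.5536, 0.1768, 0.1664]
tool_rot: [-180.0, 0.2, 8.8]
force: [1.0, 0.2, 1.0]
grip_width: 0.0523
grasp_force: 0.0
now [-29.7 -26.  166.4] yawoff 0.05 tool shares [ 0.184 -0.066  1.068]
[-179.98    0.22    8.82] [1.05 0.17 1.02] 0.0522567378938841 8.0167
```

View pics/a5.png

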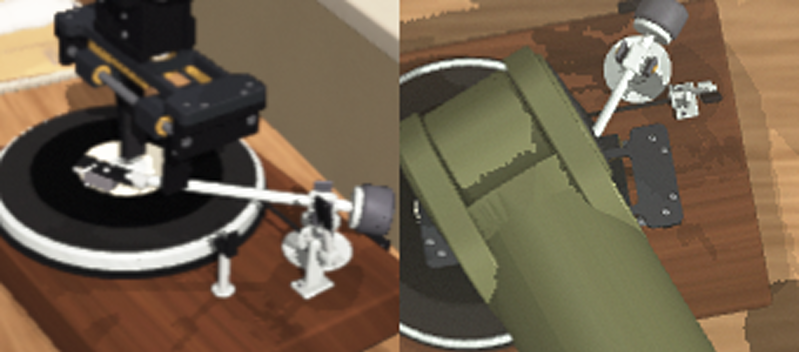

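The fingers stand on either side of the tube in the scene crop: outer near (172,180), inner near (130,150). I'll lower them and push outward.

```bash
python3 -m jog '[[0.6,0.1,0,0.35,0],[0.6,0,0,0.35,0],[0.6,0,0,0.35,0],[0.6,0,0,0,0],[0.6,0,0,0,0]]'; python3 g.py -45 -45 145
python3 - <<'E'
from cell import read_camera
import cv2,numpy as np
a=read_camera("scene")["color"][90:240,200:370,::-1]
cv2.imwrite("pics/a6.png",cv2.resize(a,None,fx=3.5,fy=3.5,interpolation=cv2.INTER_CUBIC))
E
```

```text
time_s: 8.53
tool_pos: [0.5566, 0.1769, 0.1464]
tool_rot: [180.0, 0.1, 8.8]
force: [-1.0, 0.7, -0.0]
grip_width: 0.0522
grasp_force: 0.0
now [-26.7 -26.3 146.4] yawoff 0.01 tool shares [-0.915  0.935  0.071]
[1.80e+02 7.00e-02 8.78e+00] [-1.01  0.71 -0.04] 0.05215431374129491 8.5333
```

View pics/a6.png

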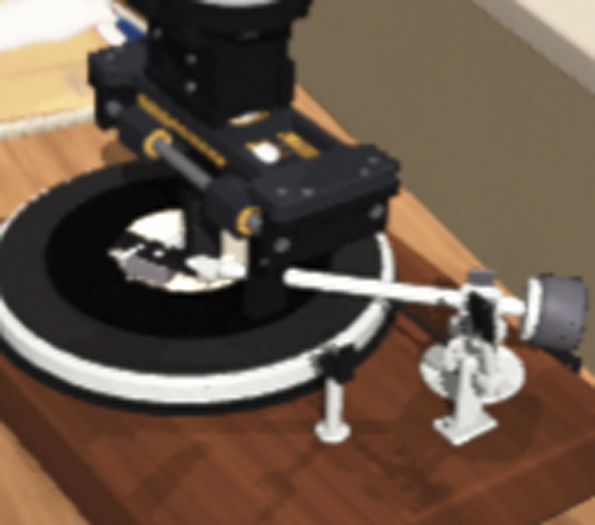

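The tube now lies between the fingers, outer one at (268,275), with the headshell clear. Sweeping outward.

```bash
python3 -m jog '[[0.6,-0.18,0.19,0,0],[0.6,-0.18,0.19,0,0],[0.6,-0.18,0.19,0,0],[0.6,-0.18,0.19,0,0],[0.6,-0.18,0.19,0,0],[0.6,-0.06,0.25,0,0],[0.6,-0.06,0.25,0,0],[0.6,-0.06,0.25,0,0],[0.6,-0.06,0.25,0,0],[0.6,-0.06,0.25,0,0],[0.6,-0.06,0.25,0,0]]'; python3 g.py -55 -100 145
python3 -m jog '[[0.6,-0.05,0.25,0,0],[0.6,-0.05,0.25,0,0],[0.6,-0.05,0.25,0,0],[0.6,0,0.2,0,0],[0.6,0,0.2,0,0],[0.6,0,0.15,0,0],[0.6,0,0.1,0,0],[0.6,0,0,0,0]]'; python3 g.py -55 -134 145
python3 - <<'E'
from cell import read_camera
import cv2,numpy as np
a=read_camera("scene")["color"][90:240,200:370,::-1]
cv2.imwrite("pics/a7.png",cv2.resize(a,None,fx=3.5,fy=3.5,interpolation=cv2.INTER_CUBIC))
E
```

```text
time_s: 9.5
tool_pos: [0.5396, 0.1243, 0.147]
tool_rot: [180.0, 0.0, 8.8]
force: [0.5, -0.3, -0.5]
grip_width: 0.052
grasp_force: 0.1
now [-51.6 -75.7 147. ] yawoff 0.01 tool shares [-0.171  1.214  0.102]
[1.80e+02 1.00e-02 8.78e+00] [ 0.45 -0.34 -0.54] 0.052040516328663834 9.5
time_s: 10.17
tool_pos: [0.541, 0.0962, 0.147]
tool_rot: [180.0, 0.0, 8.7]
force: [0.1, 0.8, -0.3]
grip_width: 0.0523
grasp_force: 0.0
now [ -54.5 -103.7  147. ] yawoff -0.02 tool shares [-0.027  1.514  0.102]
[1.7999e+02 1.0000e-02 8.7500e+00] [ 0.08  0.78 -0.26] 0.05225335806148196 10.1667
```

View pics/a7.png

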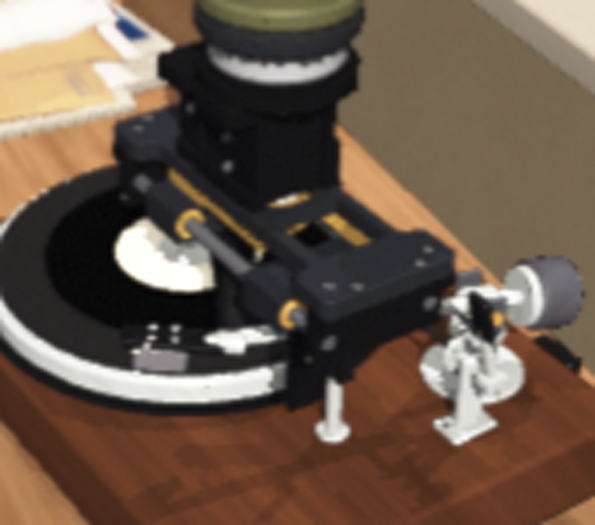

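The arm is carried along: headshell at (165,345), tube between the fingers, just short of the rest. Now I approach slowly, working from numbers only, as the picture allowance is used up.

```bash
python3 -m jog '[[0.6,0,0.15,0,0],[0.6,0,0.15,0,0],[0.6,0,0.15,0,0],[0.6,0,0.15,0,0],[0.6,0,0.15,0,0],[0.6,0,0.15,0,0],[0.6,0,0.15,0,0],[0.6,0,0.1,0,0],[0.6,0,0,0,0],[0.6,0,0,0,0]]'; python3 g.py -55 -134 145
python3 - <<'E'
from h import *
from cell import read_camera
for n in["scene","top"]:
    s=read_camera(n);P=(cloud(s)-O)@Rt*1000;L=P.reshape(-1,3);c=s["color"].reshape(-1,3).min(1)
    m=(c>150)&(L[:,2]>125)&(L[:,2]<146)&(L[:,1]>-125)&(L[:,1]<-40)&(L[:,0]<50)&(L[:,0]>-90)
    q=L[m]; print(n,m.sum())
    for lo in range(-90,50,20):
        k=(q[:,0]>lo)&(q[:,0]<lo+20)
        if k.any(): print(lo,k.sum(),q[k].mean(0).round(1))
E
```

```text
time_s: 11.05
tool_pos: [0.5444, 0.0738, 0.1471]
tool_rot: [180.0, 0.0, 8.8]
force: [0.2, 0.5, 0.1]
grip_width: 0.0524
grasp_force: 0.0
now [ -54.5 -126.3  147.1] yawoff -0.01 tool shares [-0.027  0.383  0.103]
[180.     0.     8.76] [0.2  0.46 0.11] 0.05244788801539136 11.05
scene 47
-90 13 [ -74.1 -110.1  143.7]
-70 28 [ -60.8 -111.3  143.2]
-50 6 [ -47.2 -109.9  139.9]
top 28
30 28 [  43.  -107.3  133.3]
```

```bash
python3 -m jog '[[0.6,0,0.05,0,0],[0.6,0,0.05,0,0],[0.6,0,0.05,0,0],[0.6,0,0.05,0,0],[0.6,0,0.05,0,0],[0.6,0,0,0,0]]'; for i in 1 2 3; do :; done
python3 -m jog '[[0.6,0,0.05,0,0],[0.6,0,0.05,0,0],[0.6,0,0,0,0]]'; python3 g.py -55 -134 147
```

```text
time_s: 11.65
tool_pos: [0.5452, 0.0687, 0.1471]
tool_rot: [180.0, 0.0, 8.8]
force: [-0.5, -0.3, -0.7]
grip_width: 0.0527
grasp_force: 0.0
time_s: 11.9
tool_pos: [0.5455, 0.0668, 0.1471]
tool_rot: [180.0, 0.0, 8.8]
force: [0.6, -0.2, -1.1]
grip_width: 0.052
grasp_force: 0.0
now [ -54.5 -133.5  147.1] yawoff -0.0 tool shares [-0.027  0.026  0.003]
[179.98   0.     8.77] [ 0.55 -0.22 -1.14] 0.05200455080455825 11.9
```

```bash
python3 -m jog '[[0.6,0,0.05,0,0],[0.6,0,0,0,0],[0.6,0,0,0,0]]';python3 -m jog '[[0.6,0,0.05,0,0],[0.6,0,0,0,0],[0.6,0,0,0,0]]'; python3 g.py -55 -134 147
```

```text
time_s: 12.15
tool_pos: [0.5456, 0.066, 0.1471]
tool_rot: [180.0, -0.0, 8.8]
force: [0.3, -0.0, 0.1]
grip_width: 0.0523
grasp_force: 0.0
time_s: 12.4
tool_pos: [0.5457, 0.0657, 0.1471]
tool_rot: [-180.0, -0.0, 8.8]
force: [0.1, 1.9, -0.7]
grip_width: 0.052
grasp_force: 0.8
now [ -54.5 -134.6  147.1] yawoff 0.04 tool shares [-0.027 -0.03   0.004]
[-179.97   -0.      8.81] [ 0.11  1.91 -0.74] 0.05196902218438034 12.4
```

```bash
python3 -m jog '[[0.6,0,0.03,0,0],[0.6,0,0,0,0],[0.6,0,0,0,0]]'; python3 g.py -55 -134 147;python3 -m jog '[[0.6,0,0,0,0],[0.6,0,0,0,0],[0.6,0,0,0,0]]'; python3 g.py -55 -134 147
```

```text
time_s: 12.65
tool_pos: [0.5457, 0.0654, 0.1471]
tool_rot: [-179.9, -0.0, 8.8]
force: [-0.6, 3.9, -0.3]
grip_width: 0.0527
grasp_force: 1.9
now [ -54.5 -134.8  147.1] yawoff 0.05 tool shares [-0.026 -0.042  0.004]
[-179.94   -0.      8.82] [-0.56  3.94 -0.31] 0.052748729219568115 12.65
time_s: 12.9
tool_pos: [0.5457, 0.0653, 0.1471]
tool_rot: [-179.9, -0.0, 8.8]
force: [-0.2, 4.7, -0.7]
grip_width: 0.0523
grasp_force: 2.5
now [ -54.5 -134.9  147.1] yawoff 0.05 tool shares [-0.026 -0.047  0.004]
[-179.95   -0.      8.82] [-0.17  4.71 -0.65] 0.05225067306552409 12.9
```

```bash
python3 -m jog '[[0.6,0,-0.05,0,0],[0.6,0,-0.03,0,0],[0.6,0,0,0,0],[0.6,0,0,0,0]]'; python3 g.py -55 -134 147;python3 -m jog '[[0.6,0,-0.02,0,0],[0.6,0,0,0,0],[0.6,0,0,0,0],[0.6,0,0,0,0]]'; python3 g.py -55 -134 147
```

```text
time_s: 13.23
tool_pos: [0.5457, 0.0656, 0.1471]
tool_rot: [180.0, 0.0, 8.8]
force: [-1.0, 2.0, 0.8]
grip_width: 0.0524
grasp_force: 1.2
now [ -54.5 -134.7  147.1] yawoff -0.01 tool shares [-0.025 -0.036  0.003]
[1.7996e+02 1.0000e-02 8.7600e+00] [-0.97  1.97  0.79] 0.05236727016149886 13.2333
time_s: 13.57
tool_pos: [0.5456, 0.0658, 0.1471]
tool_rot: [180.0, 0.0, 8.8]
force: [-0.2, 0.5, 0.0]
grip_width: 0.0519
grasp_force: 0.3
now [ -54.5 -134.4  147.1] yawoff -0.02 tool shares [-0.026 -0.021  0.004]
[179.95   0.     8.75] [-0.18  0.51  0.  ] 0.05190449068933792 13.5667
```

```bash
python3 -m jog '[[0.6,0,-0.03,0,0],[0.6,0,-0.02,0,0],[0.6,0,0,0,0],[0.6,0,0,0,0],[0.6,0,0,0,0],[0.6,0,-0.04,0,0],[0.6,0,-0.04,0,0],[0.6,0,0,0,0],[0.6,0,0,0,0],[0.6,0,0,0,0]]'; python3 g.py -55 -134 147;python3 -m jog '[[0.6,0,-0.05,-0.3,0],[0.6,0,-0.05,-0.5,0],[0.6,0,0,-1,0],[0.6,0,0,-1,0],[0.6,0,0,-1,0],[0.6,0,0,-1,0],[0.6,0,0,-0.5,0],[0.6,0,0,0,0]]'; python3 g.py 34 -163 171
cat > t.py <<'E'
from h import *
from cell import read_camera
s=read_camera("scene");P=(cloud(s)-O)@Rt*1000;L=P.reshape(-1,3);c=s["color"].reshape(-1,3).min(1)
m=(c>150)&(L[:,2]>118)&(L[:,2]<148)&(L[:,1]>-135)&(L[:,1]<-60)&(L[:,0]<50)&(L[:,0]>-90)
q=L[m]; print(m.sum())
for lo in range(-90,50,20):
    k=(q[:,0]>lo)&(q[:,0]<lo+20)
    if k.any(): print(lo,k.sum(),q[k].mean(0).round(1),q[k][:,1].min().round(1),q[k][:,1].max().round(1))
print(np.polyfit(85-q[:,0],q[:,1]+110,1),np.polyfit(85-q[:,0],q[:,2],1))
m=(L[:,1]<-152)&(L[:,1]>-175)&(L[:,0]>-20)&(L[:,0]<65)&(L[:,2]>115)&(L[:,2]<188); print("lever",L[m].min(0),L[m].max(0))
E
python3 t.py
```

```text
time_s: 14.4
tool_pos: [0.5452, 0.0691, 0.1471]
tool_rot: [180.0, 0.0, 8.8]
force: [-0.0, -0.6, 0.8]
grip_width: 0.0522
grasp_force: 0.0
now [ -54.5 -131.1  147.1] yawoff 0.02 tool shares [-0.026  0.143  0.004]
[179.99   0.     8.79] [-0.   -0.61  0.8 ] 0.052245815810223584 14.4
time_s: 15.07
tool_pos: [0.5464, 0.0716, 0.2564]
tool_rot: [179.9, -0.3, 8.8]
force: [-0.0, 0.3, 0.1]
grip_width: 0.0524
grasp_force: 0.0
now [ -52.8 -128.8  256.4] yawoff 0.02 tool shares [4.341 1.71  4.269]
[179.95  -0.32   8.79] [-0.02  0.29  0.12] 0.052445646235192864 15.0667
274
-90 24 [ -74.8 -116.5  145.9] -122.0 -105.0
-70 42 [ -60.  -117.6  144.6] -123.6 -110.3
-50 44 [ -40.1 -115.   142.3] -119.0 -110.8
-30 35 [ -21.1 -114.3  141. ] -118.9 -109.5
-10 36 [   0.6 -114.   138. ] -117.5 -108.1
10 38 [  19.6 -113.6  135.9] -117.2 -108.4
30 55 [  40.9 -117.5  130.8] -134.9 -68.6
[-5.07527916e-03 -5.11341913e+00] [  0.12765713 126.42507935]
lever [  27.06376172 -172.34697646  115.21414255] [  54.15753559 -153.71460376  181.40635753]
```

```bash
python3 -m jog '[[0.4,0.89,0.34,0,0],[0.4,0.89,0.34,0,0],[0.4,0.89,0.34,0,0],[0.4,0.89,0.34,0,0],[0.4,0.88,0.34,0,0],[0.4,0,0,0,0],[0.4,0,0,0.5,0],[0.4,0,0,0.5,0],[0.4,0,0,0,0],[0.4,0,0,0,0]]'; python3 g.py 36 -163 169
```

```text
time_s: 15.95
tool_pos: [0.6362, 0.0512, 0.2316]
tool_rot: [180.0, 0.2, 8.8]
force: [-0.2, -0.3, 0.2]
grip_width: 0.035
grasp_force: 0.0
now [  32.8 -162.7  231.6] yawoff 0.06 tool shares [0.159 0.013 3.129]
[1.7999e+02 1.7000e-01 8.8300e+00] [-0.21 -0.27  0.23] 0.035038391929683964 15.95
```

```bash
python3 -m jog '[[0.4,0.12,0,0.5,0],[0.4,0,0,0.5,0],[0.4,0,0,0.5,0],[0.4,0,0,0.5,0],[0.4,0,0,0.5,0],[0.4,0,0,0.55,0],[0.4,0,0,0,0],[0.4,0,0,0,0],[0.4,0,0,0,0]]'; python3 g.py 36 -163 169
```

```text
time_s: 16.7
tool_pos: [0.6404, 0.0515, 0.1724]
tool_rot: [-180.0, -0.0, 8.8]
force: [-0.0, -0.1, 1.1]
grip_width: 0.0346
grasp_force: 0.0
now [  37.  -163.1  172.4] yawoff 0.02 tool shares [-0.05  -0.003  0.168]
[-1.80e+02 -3.00e-02  8.79e+00] [-0.02 -0.14  1.11] 0.03464251262954177 16.7
```

```bash
python3 -m jog '[[0.4,-0.05,0,0.16,0],[0.25,0,0,0,0],[0.2,0,0,0,0],[0.1,0,0,0,0],[0.1,0,0,0,0],[0.1,0,0,0,0],[0.1,0,0,0,0]]' 6; python3 g.py 36 -163 169
```

```text
time_s: 17.28
tool_pos: [0.6393, 0.0512, 0.1691]
tool_rot: [180.0, -0.0, 8.8]
force: [1.0, -1.2, 1.2]
grip_width: 0.0159
grasp_force: 6.0
now [  35.9 -163.2  169.1] yawoff 0.01 tool shares [ 0.007 -0.01   0.006]
[ 1.7999e+02 -2.0000e-02  8.7800e+00] [ 1.04 -1.25  1.22] 0.015850937550207497 17.2833
```

```bash
python3 -m jog '[[0.1,-0.182,0,0.056,0],[0.1,-0.177,0,0.068,0],[0.1,-0.172,0,0.08,0],[0.1,-0.166,0,0.092,0],[0.1,-0.159,0,0.103,0],[0.1,-0.152,0,0.114,0],[0.1,-0.143,0,0.125,0],[0.1,-0.134,0,0.134,0],[0.1,0,0,0,0]]'; python3 g.py 12.8 -163 156
python3 -m jog '[[0.1,-0.125,0,0.143,0],[0.1,-0.114,0,0.152,0],[0.1,-0.103,0,0.159,0],[0.1,-0.092,0,0.166,0],[0.1,-0.08,0,0.172,0],[0.1,-0.068,0,0.177,0],[0.1,-0.056,0,0.182,0],[0.1,0,0,0,0],[0.1,0,0,0,0]]'; python3 g.py -2.6 -163 130.6; python3 t.py
```

```text
time_s: 18.03
tool_pos: [0.6125, 0.047, 0.1525]
tool_rot: [180.0, 0.1, 8.8]
force: [1.9, 0.9, -0.6]
grip_width: 0.0159
grasp_force: 6.0
now [   8.8 -163.2  152.5] yawoff 0.01 tool shares [ 0.202 -0.011 -0.174]
[1.7999e+02 1.3000e-01 8.7800e+00] [ 1.88  0.89 -0.56] 0.015946655519561755 18.0333
time_s: 18.78
tool_pos: [0.6006, 0.0453, 0.1294]
tool_rot: [-180.0, 0.1, 8.8]
force: [2.1, -0.1, -2.5]
grip_width: 0.0158
grasp_force: 6.0
now [  -3.4 -163.1  129.4] yawoff 0.02 tool shares [ 0.038 -0.006 -0.061]
[-1.7998e+02  9.0000e-02  8.7900e+00] [ 2.14 -0.12 -2.52] 0.01576770371711229 18.7833
166
-90 35 [ -75.2 -115.8  129.5] -122.5 -108.1
-70 49 [ -60.7 -116.6  129.3] -123.5 -109.7
-50 47 [ -39.3 -114.6  128.6] -117.6 -109.3
-30 25 [ -22.3 -114.7  129.6] -120.6 -104.0
-10 10 [  -3.8 -115.3  128.3] -117.9 -112.1
[-0.0285515  -1.68837306] [9.50010080e-03 1.27874207e+02]
lever [ -13.13647531 -174.96091206  115.65540119] [  43.9292856  -152.09881449  154.84090271]
```

```bash
python3 -m jog '[[0.1,0,0,0.12,0],[0.1,0,0,0,0],[0.1,0,0,0,0],[0.1,0,0,-0.08,0],[0.4,0,0,0,0],[0.4,0,0,0,0],[0.4,0,0,0,0],[0.4,0,0,-0.5,0],[0.4,0,0,-1,0],[0.4,0,0,-1,0],[0.4,0,0,-1,0],[0.4,0,0,-1,0]]'; python3 -m jog '[[0.4,-0.5,0.5,-1,0],[0.4,-0.5,0.5,0,0],[0.4,-0.5,0.5,0,0],[0.4,0,0,0,0],[0.4,0,0,0,0],[0.4,0,0,0,0],[0.4,0,0,0,0],[0.4,0,0,0,0]]'; python3 t.py
python3 - <<'E'
from h import *
from cell import read_camera
s=read_camera("scene");L=((cloud(s)-O)@Rt*1000).reshape(-1,3)
m=(L[:,1]<-156)&(L[:,1]>-170)&(L[:,0]>-20)&(L[:,0]<40)&(L[:,2]>110)&(L[:,2]<188);q=L[m]
f=np.polyfit(50-q[:,0],q[:,2]-118.5,1);print("lever deg",np.degrees(np.arctan(f[0])),f,q[:,2].max())
E
```

```text
time_s: 19.83
tool_pos: [0.6012, 0.0456, 0.2215]
tool_rot: [180.0, -0.0, 8.8]
force: [0.3, -0.1, 0.6]
grip_width: 0.0347
grasp_force: 0.0
time_s: 20.5
tool_pos: [0.5763, 0.0122, 0.2395]
tool_rot: [-180.0, 0.0, 8.9]
force: [-0.1, -0.8, 0.5]
grip_width: 0.0349
grasp_force: 0.0
276
-90 36 [ -74.9 -115.5  129.4] -122.2 -107.5
-70 47 [ -61.  -116.7  129.1] -123.9 -109.0
-50 46 [ -40.1 -114.8  128.8] -118.5 -109.5
-30 28 [ -22.3 -114.7  129.7] -120.8 -103.3
-10 32 [   1.8 -114.2  128.7] -117.8 -108.7
10 38 [  19.3 -113.5  128.7] -117.8 -108.9
30 49 [  39.7 -119.9  127.1] -135.0 -108.1
[ 0.01741427 -7.69288486] [1.47507503e-02 1.27155585e+02]
lever [ -13.17470096 -173.03051283  115.2923532 ] [  53.91020559 -152.27478241  140.21196982]
lever deg 16.25428053996312 [0.29155448 2.55427068] 140.19772089801396
```

```bash
python3 - <<'E'
from h import *
from cell import read_camera,env
for s in (np.load("scene0.npz"),read_camera("scene")):
    L=((cloud(s)-O)@Rt*1000).reshape(-1,3)
    m=(L[:,1]<-156)&(L[:,1]>-170)&(L[:,0]>-20)&(L[:,0]<40)&(L[:,2]>110)&(L[:,2]<188);q=L[m]
    f=np.polyfit(50-q[:,0],q[:,2]-118.5,1);print("lever deg",np.degrees(np.arctan(f[0])),f,q[:,2].max())
print(env.sign_off())
E
```

```text
lever deg 18.418094703815523 [0.33300652 1.96116693] 143.9838340002511
lever deg 16.358783276966086 [0.29353449 2.16166668] 141.02244031180254
the job is handed in; nothing more can be done
None
```

The tonearm is parked and the job handed in at about 21 s, with no verdict shown: by the camera's depth data the arm lies level in its rest (swing about -0.02 rad) and the lever is fully down; I did not re-measure the tape roll and eraser, but never moved near them.

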